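Get the salt shaker out from between its neighbours

TASK

The glass salt shaker stands hemmed in, in the middle of the wooden caddy, between the pepper mill and the spice jar. First clear the mill and the jar out and stand them both upright on the cork board; then, while they wait there, take out the shaker and stand it upright in the middle of the single checkered coaster that lies out on the worktop; last, put the mill and the jar back upright in the caddy, each on the very spot where it stood at the start. Leave everything else where it is.

Things in the scene. Friction and masses are not known exactly. Their poses are not given: they have to be found in the camera images.
- mill_mid (a point): turned brown wooden pepper mill, the tallest thing in the caddy, standing upright: 170 mm high, round, 58 mm across at its widest, with a small metal knob on top. The point is on its axis, half-way up (85 mm above its foot); z is up along its axis. It starts in one end of the caddy, either one.
- shaker_mid (a point): salt shaker of clear glass with a grey cap, upright in the middle of the caddy: 90 mm high, round, 44 mm across the body, cap 34 mm across. The point is on its axis, half-way up (45 mm above its foot); z is up along its axis.
- jar_mid (a point): round spice jar with a black screw cap, upright in the caddy at the end opposite to the mill: 105 mm high, 41 mm across from top to bottom. The point is on its axis, half-way up (52 mm above its foot); z is up along its axis.
- caddy: fixed open-topped wooden box that holds the three: 90 x 206 mm outside, 74 x 190 mm inside, walls 72 mm high and 8 mm thick, its inner floor 8 mm above the worktop, no dividers. Origin at the centre of its underside on the worktop; its y axis runs along its length, x across, z up. The three stand in a row on the y axis, 58 mm apart.
- mat: fixed flat cork board with a light wooden edge, the side area: 120 x 190 mm, top 6 mm above the worktop. Origin at the centre of its underside; its y axis runs along its length, x across, z up.
- coaster: fixed square black-and-white checkered coaster, 95 x 95 mm, top 6 mm above the worktop. It lies alone beside the caddy or the cork board (a pile of like coasters far back at the right, past the long tray, is not meant). Origin at the centre of its underside, x and y along its edges, z up.
- timer_mid (a point): blue and white kitchen timer, 67 mm across, 66 mm high, standing just beyond the caddy, a bystander to be left alone. The point is its centre, half-way up.
- tin_mid (a point): low round food tin with a green label, 75 mm across, 58 mm high, standing to the right and beyond the caddy, a bystander to be left alone. The point is its centre, half-way up.

How it is judged:
On the way, in this order (a step that is already met when the one before it is completed fails the run):
1. the mill and the jar both stand upright on the cork board, let go (x of mill_mid in the frame of mat between -0.05 and 0.05 m and y of mill_mid in the frame of mat between -0.085 and 0.085 m and height (world z) of mill_mid between 0.085 and 0.097 m and angle between each of mill_mid, jar_mid's own z axis and vertical below 0.12 rad and x of jar_mid in the frame of mat between -0.05 and 0.05 m and y of jar_mid in the frame of mat between -0.085 and 0.085 m and height (world z) of jar_mid between 0.0525 and 0.0645 m and contact force between the fingers and mill below 0.1 N and contact force between the fingers and jar below 0.1 N), for 0.2 s.
2. the shaker stands upright in the middle of the coaster, let go, while the mill and the jar still stand on the cork board (x of mill_mid in the frame of mat between -0.05 and 0.05 m and y of mill_mid in the frame of mat between -0.085 and 0.085 m and height (world z) of mill_mid between 0.085 and 0.097 m and angle between each of mill_mid, jar_mid, shaker_mid's own z axis and vertical below 0.12 rad and x of jar_mid in the frame of mat between -0.05 and 0.05 m and y of jar_mid in the frame of mat between -0.085 and 0.085 m and height (world z) of jar_mid between 0.0525 and 0.0645 m and horizontal distance between shaker_mid and coaster below 0.015 m and height (world z) of shaker_mid between 0.045 and 0.057 m and contact force between the fingers and shaker below 0.1 N), for 0.2 s.
At the end, for the whole second after the job is handed in: The mill and the jar are each upright and at rest within 15 mm of where they stood at the start, in the caddy; the shaker stands upright on the coaster, within 15 mm of its centre, at rest (distance of each of mill_mid, jar_mid from where it was at the start of the episode below 0.015 m and angle between each of mill_mid, jar_mid, shaker_mid's own z axis and vertical below 0.12 rad and horizontal distance between shaker_mid and coaster below 0.015 m and height (world z) of shaker_mid between 0.045 and 0.057 m and contact force between the fingers and shaker below 0.1 N and linear speed of each of mill, jar, shaker below 0.02 m/s); the robot touches nothing.
It fails at once if the mill, the shaker or the jar is tipped over (angle between any of mill_mid, shaker_mid, jar_mid's own z axis and vertical above 0.7 rad).
It fails at once if the timer or the tin is moved by more than 30 mm (distance of any of timer_mid, tin_mid from where it was at the start of the episode above 0.03 m).
It also fails if it takes over 115 s, if anything falls off the work surface, if the arm or the gripper's body presses on something with over 40 N, if the wrist force passes 120 N, or if a joint passes its speed limit or range.

ROBOT

A 6-joint arm with a two-finger parallel gripper is mounted at the origin on the work surface; the furniture and walls round the work are solid. World frame = base frame: x ahead of the robot, y to its left, z up, the work surface at z = 0. Lengths are in m, angles in rad, forces in N, time in s.
With the tool pointing down it reaches from about 0.275 to 0.875 m from the base axis. Payload 12.5 kg.
Tool frame: the origin (TCP) lies at the very end of the fingers, on their centre line; the grasp point (between the pads) lies 19 mm behind it; z points along the fingers, y is the line along which they close (so a half turn about z gives the same grasp; the last joint's range is limited). The gripper opens to 85 mm and grips with 20 to 120 N. Pads are 22 mm wide; open, the fingers measure 114 mm over their backs; the gripper's body (76 mm by 85 mm) begins 54 mm behind the grasp point. The pads swing forward as they close: fully open they stand 13 mm farther back than shut.
Start: joints at [-1.36, 0.351, 1.652, -0, 1.139, -0.085], TCP at [0.16, -0.526, 0.231] pointing down, gripper open.
Joint ranges: [-2.75, 2.75], [-0.79, 2.1], [0.01, 2.65], [-1.57, 4.71], [0.07, 3.14], [-2.87, 2.87]. Speed limits (rad/s): [2.22, 2.22, 2.79, 3.14, 3.14, 3.14].

INTERFACE

Orientations are given as a 3x3 rotation matrix whose columns are the frame's x, y, z axes.
In Python, from cell import robot, cams, workorder gives the robot as it stands.
- The arm moves only by the shell command python3 -m creep 'ROWS' [OPENING] [FORCE]. ROWS is JSON, a list that holds one entry, the list of rows, each a list of 6 numbers: the shift along the world's x, y, z as a fraction of full scale, then the turn, a rotation vector about the world's x, y, z as a fraction of full scale. A call has 1 to 8 rows; each row is the pose to reach, as a shift and turn from the pose commanded when the call began, turning the shorter way round; what a row does not reach only later rows make up. Full scale, the value 1, is 0.25 m for a shift and 180 degrees for a turn. A row lasts 1/10 s, in which the tool goes at most 50 mm and 8.59 degrees, less where a joint would pass 70% of its speed; a pose out of reach is approached as far as the arm can. A call with a number of a shift or a turn outside -1 to 1 is refused whole. A call with a gripper value outside its range is refused whole. OPENING is the gripper command: -1 is fully open, 1 is shut, values between are in proportion, set as the call begins (- or left out, the last holds). The fingers move at their own pace and stop on an object; FORCE is the grip in N (left out, the last holds). Time passes only in rows, so rows that repeat a pose let the fingers close. It gives the time, the measured TCP pose, the force, the opening and the grip force at its end, in the units of the state.
- robot.get_obs(): the state, without advancing time (a new reading comes with each control period).
- cams.camera(name): name is "side" or "top"; returns the picture (384x512x3 uint8, red, green, blue); there is no depth.
- cams.camera_params(name): a dict with "fx", "fy", "cx", "cy" (pixels), "world_from_camera" (4x4, takes a point from camera to world coordinates). Camera axes: x right, y up, looking along -z (the intrinsics and any distortion apply to the point x, -y, -z); pixel columns grow to the right and rows downward; lengths in m; the calibration is good to about 2 mm. A picture is of the moment at which its call begins. camera_params takes no time and is no camera call.
- workorder.close_job(): hands the job in; it is judged then, once.
The state is a dict: "time": time; "joints": joint angles; "dq": joint speeds; "tau": joint torques, N m; "position": TCP position; "orientation": TCP orientation; "force": force on the tool from outside, world axes, zero at the start; "wrist_torque": the same for the moment, N m; "grip_width": finger opening in m; "gripper_force": force on a finger pad.
Only numpy, scipy, OpenCV 4.12 (cv2) and the standard library are available. Lean on these libraries where they do the work, as an engineer would, in place of code of your own. Each camera call takes 0.05 s, during which the arm holds its last target. There are 200 camera calls.

## Working session

There is one attempt and no reset: what is moved stays moved. The work goes in short steps, Python scripts to look and compute and a shell command to move; the robot and the scene stay as the last step left them, time stands still between calls to the robot, and variables do not carry over. Pictures are saved under pics/ and viewed, at most 17 in all, crops included, and the job is handed in when it is done.

```bash
mkdir -p pics; ls
python3 - <<'E'
from cell import robot,cams
import cv2,numpy as np
for n in("side","top"):
    im=cams.camera(n);cv2.imwrite(f"pics/{n}0.png",cv2.resize(im[:,:,::-1],(768,576)))
    np.save(f"pics/{n}0.npy",im)
    p=cams.camera_params(n);print({k:(np.round(v,3).tolist()) for k,v in p.items()})
o=robot.get_obs();print(o['time'],o['position'],o['orientation'],o['grip_width'])
E
```

```text
pics
{'fx': 389.395, 'fy': 389.395, 'cx': 253.201, 'cy': 192.513, 'world_from_camera': [[1.0, -0.011, 0.001, 0.588], [0.006, 0.529, -0.848, -1.003], [0.009, 0.848, 0.53, 0.685], [0.0, 0.0, 0.0, 1.0]]}
{'fx': 453.809, 'fy': 453.809, 'cx': 258.128, 'cy': 188.45, 'world_from_camera': [[-0.018, 0.975, -0.223, 0.351], [-1.0, -0.018, 0.002, -0.069], [-0.002, 0.223, 0.975, 1.167], [0.0, 0.0, 0.0, 1.0]]}
0.1 [ 0.16029834 -0.52583033  0.23082418] [[ 9.56562071e-01  2.91528653e-01 -2.19932574e-04]
 [ 2.91528727e-01 -9.56561583e-01  9.69179742e-04]
 [ 7.21646131e-05 -9.91197244e-04 -9.99999506e-01]] 0.08527369410687864
```

View pics/side0.png

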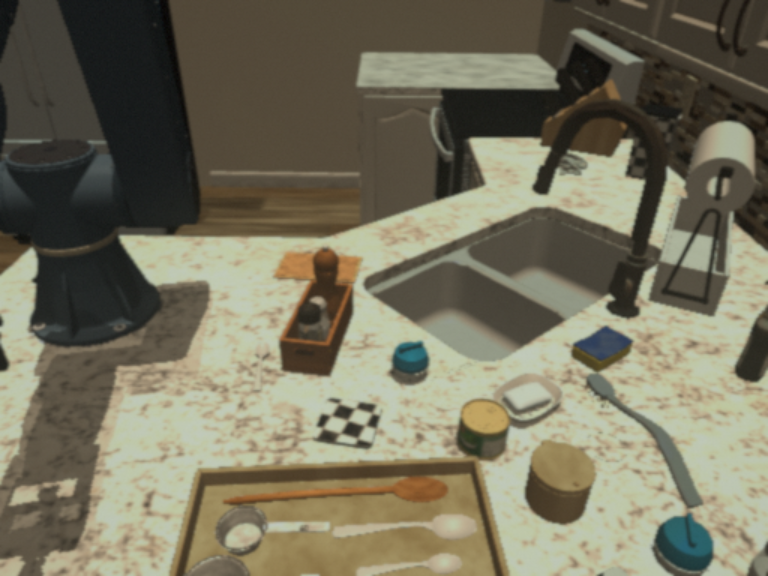

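View pics/top0.png

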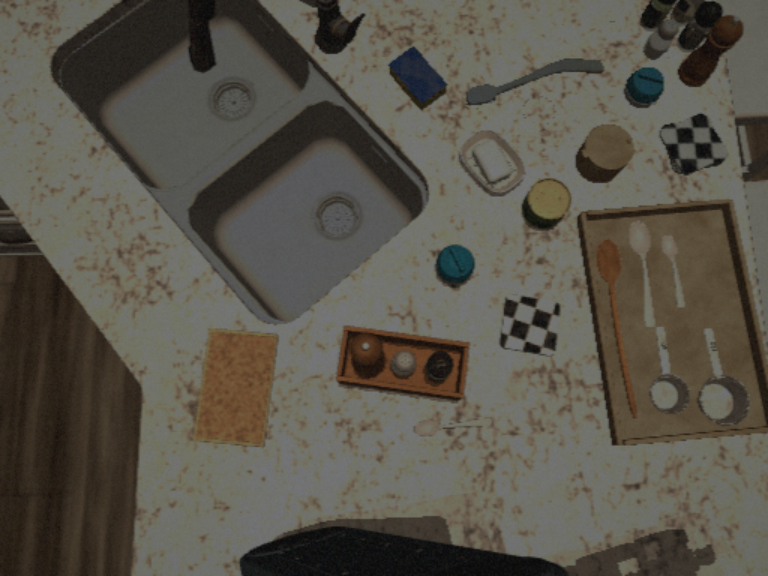

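The side view shows the mill at the far (+y) end and the jar at the near end of the caddy. In the top view (768 px wide) I read: mill (367,350), shaker (403,362), jar (439,366), caddy rim corners about (344,327), (469,344), (463,398), (337,383), mat centre (236,387), coaster (530,325), timer (455,264), tin (547,203).

```bash
cat > h.py <<'E'
import numpy as np,cv2
from cell import robot,cams
def ray(n,u,v,z):
    p=cams.camera_params(n);W=np.array(p['world_from_camera'])
    d=W[:3,:3]@np.array([(u-p['cx'])/p['fx'],-(v-p['cy'])/p['fy'],-1.]);o=W[:3,3]
    return (o+d*(z-o[2])/d[2])[:2]
def proj(n,P):
    p=cams.camera_params(n);W=np.array(p['world_from_camera']);c=W[:3,:3].T@(np.array(P)-W[:3,3])
    return p['cx']-p['fx']*c[0]/c[2],p['cy']+p['fy']*c[1]/c[2]
def blob(mask,near):
    cs,_=cv2.findContours(mask.astype(np.uint8),cv2.RETR_EXTERNAL,cv2.CHAIN_APPROX_NONE)
    cs=[c for c in cs if cv2.contourArea(c)>20]
    return min(cs,key=lambda c:-cv2.pointPolygonTest(c,near,True))
def save(n,name,box=None,k=1.5):
    im=cams.camera(n)
    if box: im=im[box[1]:box[3],box[0]:box[2]]
    cv2.imwrite(f"pics/{name}.png",cv2.resize(im[:,:,::-1],None,fx=k,fy=k,interpolation=cv2.INTER_CUBIC))
E
python3 - <<'E'
from h import *
im=np.load('pics/top0.npy');hsv=cv2.cvtColor(im,cv2.COLOR_RGB2HSV)
H,S,V=[hsv[:,:,i].astype(int) for i in range(3)]
for nm,(u,v) in dict(mat=(157,258),rim=(300,262),mill=(245,232),timer=(303,176),bg=(200,300),jar=(293,244),shk=(268,241)).items(): print(nm,hsv[v,u])
def rect(m,near,z,nm):
    c=blob(m,near);b=cv2.boxPoints(cv2.minAreaRect(c));w=np.array([ray('top',x,y,z) for x,y in b])
    s=[np.linalg.norm(w[i]-w[(i+1)%4]) for i in range(4)]
    i=int(np.argmax(s));e=w[(i+1)%4]-w[i]
    print(nm,'c',w.mean(0).round(4),'sides',np.round(s[:2],3),'long dir deg',np.degrees(np.arctan2(e[1],e[0])).round(1))
k=np.ones((3,3),np.uint8)
br=(((H<18)|(H>172))&(S>110)).astype(np.uint8);br=cv2.morphologyEx(br,cv2.MORPH_OPEN,k)
rect(br,(157,258),.006,'mat')
br2=cv2.morphologyEx(br,cv2.MORPH_CLOSE,np.ones((7,7),np.uint8))
rect(br2,(268,241),.072,'caddy')
for nm,u,v,z in [('mill',367,350,.178),('shk',403,362,.098),('jar',439,366,.113),('coas',530,325,.006),('timer',455,264,.066),('tin',547,203,.058)]:
    print(nm,ray('top',u/1.5,v/1.5,z).round(4))
c=im[190:310,120:390];cv2.imwrite('pics/crop0.png',cv2.resize(c[:,:,::-1],(0,0),fx=2.9,fy=2.9,interpolation=cv2.INTER_CUBIC)*1)
E
```

```text
mat [ 15 133 113]
rim [ 12 159 104]
mill [16 75 71]
timer [ 98 158  71]
bg [ 33  27 113]
jar [22 78 36]
shk [21 46 89]
mat c [0.4424 0.1865] sides [0.183 0.114] long dir deg -5.8
caddy c [ 0.4707 -0.094 ] sides [0.093 0.206] long dir deg -99.1
mill [ 0.4772 -0.0405]
shk [ 0.4675 -0.0944]
jar [ 0.4586 -0.1495]
coas [ 0.5371 -0.3169]
timer [ 0.6327 -0.1858]
tin [ 0.7397 -0.3488]
```

View pics/crop0.png

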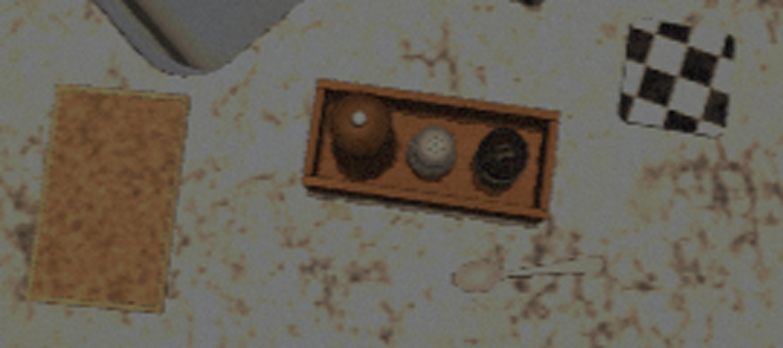

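Run:
```python
from h import *
im=np.load('pics/side0.npy');cv2.imwrite('pics/crop1.png',cv2.resize(im[155:305,180:280,::-1],None,fx=4,fy=4,interpolation=cv2.INTER_CUBIC))
for u,v,z in [(359,118,.178),(433,138,.098),(503,145,.113)]: print(ray('top',120+u/2.9,190+v/2.9,z).round(4))
c=np.array([.4707,-.094]);d=np.array([np.cos(np.radians(80.8)),np.sin(np.radians(80.8))])
for s,z in((.058,.178),(0,.098),(-.058,.113)):
    q=c+s*d;print(q.round(4),[np.round(proj(n,[*q,z]),1) for n in('top','side')])
# coaster: grid corners
t=cv2.cvtColor(np.load('pics/top0.npy'),cv2.COLOR_RGB2GRAY)
b=(t<55).astype(np.uint8)[180:250,320:385]
b=cv2.morphologyEx(b,cv2.MORPH_OPEN,np.ones((2,2),np.uint8))
n,l,st,ce=cv2.connectedComponentsWithStats(b)
print([(s[4],(x+np.array([320,180])).round(1).tolist()) for s,x in zip(st[1:],ce[1:]) if s[4]>15])
```

```text
[ 0.483  -0.0387]
[ 0.4763 -0.0961]
[ 0.4679 -0.1516]
[ 0.48   -0.0367] [array([242.9, 232.1]), array([215.3, 163. ])]
[ 0.4707 -0.094 ] [array([268.5, 240. ]), array([211.4, 198.1])]
[ 0.4614 -0.1513] [array([293.4, 242.8]), array([205.5, 205.1])]
[(np.int32(54), [353.2, 201.5]), (np.int32(78), [340.7, 206.1]), (np.int32(23), [371.8, 207.1]), (np.int32(106), [361.5, 213.6]), (np.int32(106), [347.0, 220.4]), (np.int32(70), [367.6, 227.9]), (np.int32(25), [336.2, 227.0]), (np.int32(61), [354.9, 232.9])]
```

View pics/crop1.png

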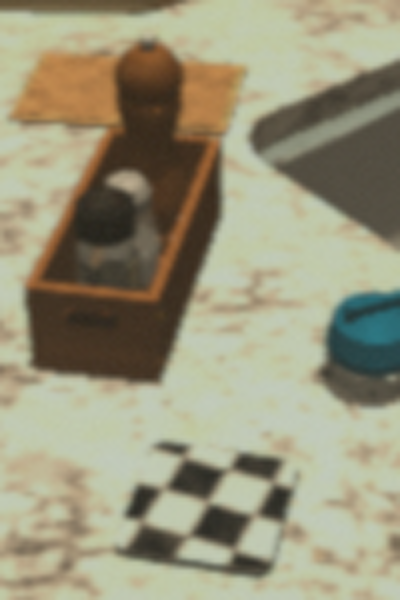

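```bash
python3 -m creep '[[[0.16,0.2,0.1,0,0,0.04],[0.32,0.4,0.1,0,0,0.08],[0.48,0.6,0.1,0,0,0.12],[0.64,0.8,0.1,0,0,0.16],[0.7,0.95,0.1,0,0,0.2],[0.7,0.95,0.1,0,0,0.2]]]' -1 40
```

```text
time: 0.7
position: [0.336, -0.2867, 0.2562]
orientation: [[0.599, 0.801, -0.0], [0.801, -0.599, 0.0], [0.0, -0.0, -1.0]]
force: [0.8, -0.5, -0.1]
grip_width: 0.0857
gripper_force: 0.0
```

The side crop shows the mill's ball head about 50 mm wide with the knob at (217.2,166.2) in full-picture pixels. That agrees with the caddy-based position to about 4 mm. I take mill (0.482,-0.0375), jar (0.4645,-0.1515), shaker (0.4735,-0.095) and coaster (0.536,-0.319). The coaster centre comes from the mean of opposite black cells, pixel (354.2,217.0) in the top view.

```bash
python3 -m creep '[[[0.11,0.19,-0.06,0,0,0.04],[0.22,0.38,-0.06,0,0,0.08],[0.33,0.57,-0.06,0,0,0.12],[0.45,0.76,-0.06,0,0,0.153],[0.584,0.95,-0.06,0,0,0.153],[0.584,0.997,-0.06,0,0,0.153],[0.584,0.997,-0.06,0,0,0.153],[0.584,0.997,-0.06,0,0,0.153]]]' -1 40
python3 -c "
from h import *
save('top','a1',(200,160,360,300),3.5);save('side','a2',(130,90,330,240),3.5)"
```

```text
time: 1.5
position: [0.4812, -0.0389, 0.2409]
orientation: [[0.163, 0.987, -0.001], [0.987, -0.163, -0.0], [-0.0, -0.001, -1.0]]
force: [0.9, -0.1, -0.4]
grip_width: 0.0853
gripper_force: 0.0
```

View pics/a2.png

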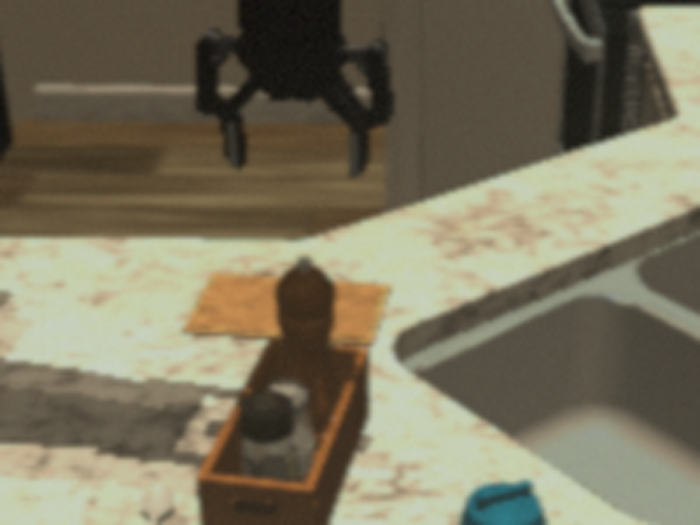

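The picture shows the fingertips at columns 233 and 357, centred near 295. The knob is at column 305, which matches the mill axis once perspective is allowed for. I go down and grip.

```bash
python3 -m creep '[[[0,0,-0.15,0,0,0],[0,0,-0.3,0,0,0],[0,0,-0.4,0,0,0],[0.003,0.004,-0.464,0,0,0],[0.003,0.004,-0.464,0,0,0],[0.003,0.004,-0.464,0,0,0]]]' -1 40 && python3 -m creep '[[[0,0,0,0,0,0],[0,0,0,0,0,0],[0,0,0,0,0,0],[0,0,0,0,0,0],[0,0,0,0,0,0],[0,0,0,0,0,0],[0,0,0,0,0,0],[0,0,0,0,0,0]]]' 1 40
```

```text
time: 2.2
position: [0.4821, -0.0392, 0.1258]
orientation: [[0.167, 0.986, 0.0], [0.986, -0.167, -0.0], [-0.0, 0.0, -1.0]]
force: [0.7, -0.6, 0.6]
grip_width: 0.0855
gripper_force: 0.0
time: 3.0
position: [0.4827, -0.0384, 0.1265]
orientation: [[0.165, 0.986, 0.002], [0.986, -0.165, -0.0], [-0.0, 0.002, -1.0]]
force: [-2.8, 0.5, 9.8]
grip_width: 0.0461
gripper_force: 39.9
```

```bash
python3 -m creep '[[[0,0,0.06,0,0,0],[0,0,0.16,0,0,0],[0,0,0.28,0,0,0],[0,0,0.42,0,0,0],[0,0,0.44,0,0,0],[0,0,0.44,0,0,0]]]' 1 40
python3 -c "
from h import *
save('side','b1',(130,60,330,210),3.5)"
```

```text
time: 3.6
position: [0.4823, -0.0384, 0.236]
orientation: [[0.165, 0.986, 0.002], [0.986, -0.165, -0.0], [-0.0, 0.002, -1.0]]
force: [0.4, 0.5, -2.2]
grip_width: 0.0459
gripper_force: 41.5
```

View pics/b1.png

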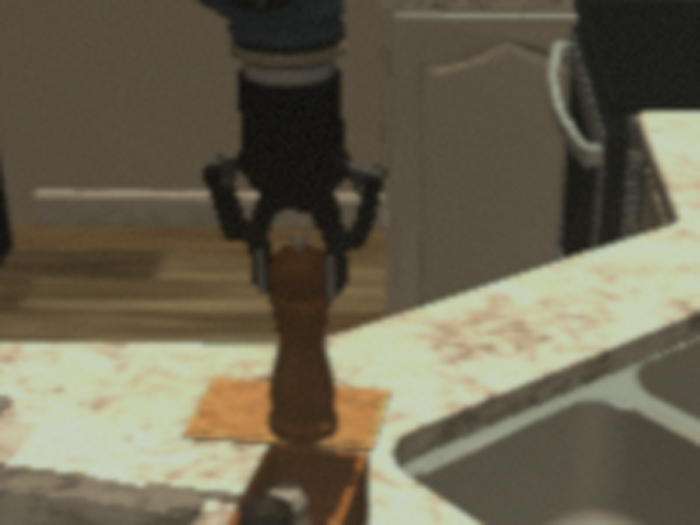

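The mill hangs upright, clear of the caddy. I carry it to the far half of the mat.

```bash
python3 -m creep '[[[0.01,0.08,0,0,0,0],[0.02,0.22,0,0,0,0],[0.04,0.38,0,0,0,0],[0.06,0.54,0,0,0,0],[0.08,0.7,0,0,0,0],[0.08,0.82,0,0,0,0],[0.08,0.874,0,0,0,0],[0.08,0.874,0,0,0,0]]]' 1 40 && python3 -m creep '[[[0,0,-0.1,0,0,0],[0,0,-0.22,0,0,0],[0,0,-0.32,0,0,0],[0,0,-0.39,0,0,0],[0,0,-0.42,0,0,0],[0,0,-0.435,0,0,0],[0,0,-0.441,0,0,0],[0,0,-0.441,0,0,0]]]' 1 40
```

```text
time: 4.45
position: [0.5014, 0.1811, 0.2339]
orientation: [[0.163, 0.987, -0.002], [0.987, -0.163, -0.001], [-0.001, -0.002, -1.0]]
force: [-0.1, -0.0, -2.9]
grip_width: 0.0461
gripper_force: 41.5
time: 5.25
position: [0.5024, 0.18, 0.1256]
orientation: [[0.165, 0.986, 0.001], [0.986, -0.165, 0.0], [0.0, 0.001, -1.0]]
force: [-0.4, 0.2, -1.1]
grip_width: 0.0463
gripper_force: 41.5
```

```bash
python3 -m creep '[[[0,0,-0.004,0,0,0],[0,0,-0.004,0,0,0]]]' 1 20 && python3 -m creep '[[[0,0,0,0,0,0],[0,0,0,0,0,0],[0,0,0,0,0,0],[0,0,0,0,0,0],[0,0,0.08,0,0,0],[0,0,0.25,0,0,0],[0,0,0.42,0,0,0],[0,0,0.44,0,0,0]]]' -1 40 && python3 -m creep '[[[0,-0.15,0,0,0,0],[0,-0.34,0,0,0,0],[0,-0.53,0,0,0,0],[0,-0.72,0,0,0,0],[0,-0.9,0,0,0,0],[0,-0.9,0,0,0,0]]]'
python3 -c "
from h import *
save('top','c1',(110,150,370,320),3)"
```

```text
time: 5.45
position: [0.5024, 0.1802, 0.1246]
orientation: [[0.165, 0.986, 0.001], [0.986, -0.165, 0.0], [0.0, 0.001, -1.0]]
force: [1.0, -0.1, -0.1]
grip_width: 0.0459
gripper_force: 41.7
time: 6.25
position: [0.504, 0.1807, 0.239]
orientation: [[0.165, 0.986, 0.008], [0.986, -0.165, 0.002], [0.003, 0.007, -1.0]]
force: [0.4, -0.6, -1.4]
grip_width: 0.0851
gripper_force: 0.0
time: 6.85
position: [0.5018, -0.049, 0.2335]
orientation: [[0.17, 0.986, -0.0], [0.986, -0.17, -0.001], [-0.001, -0.0, -1.0]]
force: [-0.3, 0.4, -0.0]
grip_width: 0.0853
gripper_force: 0.0
```

View pics/c1.png

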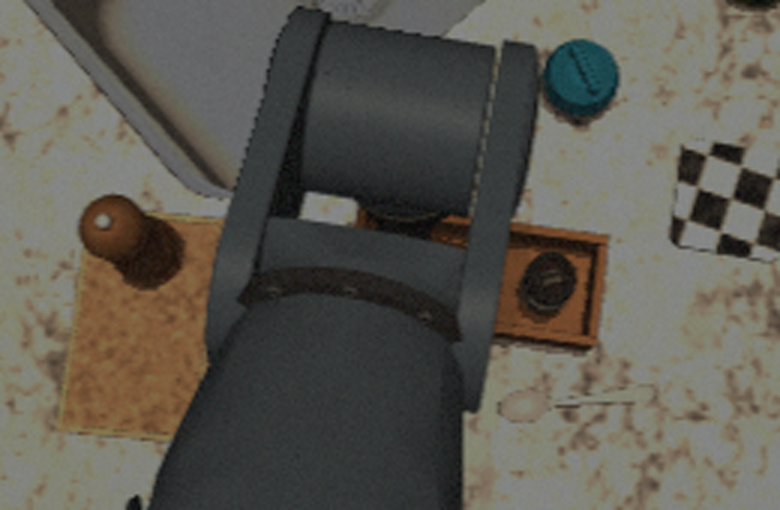

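The mill stands on the mat, knob at crop (103,222). The jar cap is at crop (549,278), i.e. pixel (293,242.7), which gives jar (0.463,-0.151).

```bash
python3 -m creep '[[[-0.06,-0.15,0,0,0,0],[-0.12,-0.3,0,0,0,0],[-0.156,-0.424,0,0,0,0],[-0.156,-0.424,0,0,0,0],[-0.156,-0.424,-0.15,0,0,0],[-0.156,-0.424,-0.25,0,0,0],[-0.156,-0.424,-0.25,0,0,0],[-0.156,-0.424,-0.25,0,0,0]]]' -1 40
python3 -c "
from h import *
save('side','d1',(130,100,330,250),3.5)"
```

```text
time: 7.7
position: [0.4635, -0.1499, 0.1719]
orientation: [[0.164, 0.986, -0.0], [0.986, -0.164, 0.0], [0.0, -0.0, -1.0]]
force: [-0.1, 0.3, 0.5]
grip_width: 0.0853
gripper_force: 0.0
```

View pics/d1.png

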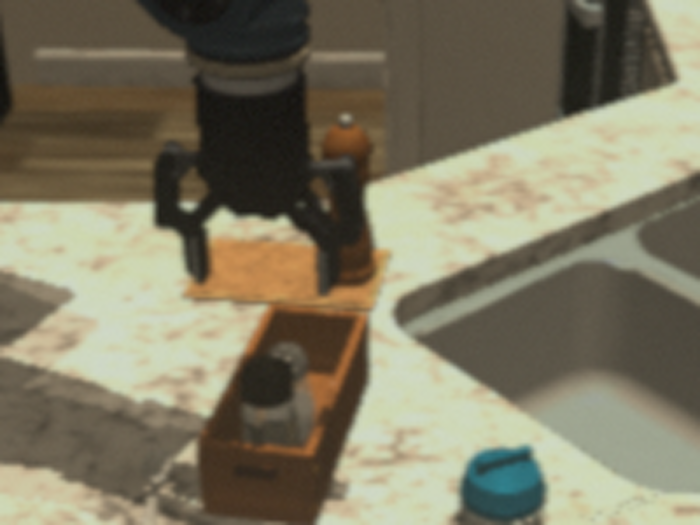

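The mill stands upright behind. The fingers are centred at column 262 and the jar cap at 268, so they are aligned. Down to TCP z 0.076 and grip.

```bash
python3 -m creep '[[[0,0,-0.12,0,0,0],[0,0,-0.24,0,0,0],[0,0,-0.32,0,0,0],[0,0,-0.36,0,0,0],[0.003,0,-0.38,0,0,0],[0.003,0,-0.38,0,0,0]]]' -1 40 && python3 -m creep '[[[0,0,0,0,0,0],[0,0,0,0,0,0],[0,0,0,0,0,0],[0,0,0,0,0,0],[0,0,0,0,0,0],[0,0,0,0,0,0],[0,0,0,0,0,0],[0,0,0,0,0,0]]]' 1 40 && python3 -m creep '[[[0,0,0.02,0,0,0],[0,0,0.06,0,0,0],[0,0,0.16,0,0,0],[0,0,0.28,0,0,0],[0,0,0.42,0,0,0],[0,0,0.5,0,0,0],[0,0,0.5,0,0,0]]]'
```

```text
time: 8.35
position: [0.4645, -0.1509, 0.0771]
orientation: [[0.165, 0.986, 0.001], [0.986, -0.165, -0.0], [-0.0, 0.001, -1.0]]
force: [-0.4, 0.0, -0.4]
grip_width: 0.0856
gripper_force: 0.0
time: 9.15
position: [0.464, -0.1509, 0.0772]
orientation: [[0.165, 0.986, 0.0], [0.986, -0.165, -0.0], [-0.0, 0.0, -1.0]]
force: [-2.5, 0.8, 5.7]
grip_width: 0.0398
gripper_force: 39.3
time: 9.85
position: [0.465, -0.1513, 0.2048]
orientation: [[0.165, 0.986, 0.005], [0.986, -0.165, -0.002], [-0.001, 0.005, -1.0]]
force: [-0.6, -0.7, -2.1]
grip_width: 0.0396
gripper_force: 40.5
```

```bash
python3 -m creep '[[[-0.01,0.08,0,0,0,0],[-0.04,0.22,0,0,0,0],[-0.06,0.38,0,0,0,0],[-0.09,0.54,0,0,0,0],[-0.12,0.7,0,0,0,0],[-0.14,0.84,0,0,0,0],[-0.16,0.96,0,0,0,0]]]' && python3 -m creep '[[[-0.04,0.12,0,0,0,0],[-0.09,0.25,0,0,0,0],[-0.14,0.36,0,0,0,0],[-0.166,0.418,0,0,0,0],[-0.166,0.418,0,0,0,0]]]' && python3 -m creep '[[[0,0,-0.12,0,0,0],[0,0,-0.26,0,0,0],[0,0,-0.38,0,0,0],[0,0,-0.45,0,0,0],[0,0,-0.48,0,0,0],[0,0,-0.498,0,0,0],[0,0,-0.504,0,0,0],[0,0,-0.504,0,0,0]]]'
```

```text
time: 10.55
position: [0.4228, 0.0908, 0.2009]
orientation: [[0.165, 0.986, -0.001], [0.986, -0.165, -0.0], [-0.0, -0.001, -1.0]]
force: [0.2, -0.4, -1.6]
grip_width: 0.0398
gripper_force: 40.4
time: 11.05
position: [0.3812, 0.1948, 0.2009]
orientation: [[0.163, 0.987, -0.001], [0.987, -0.163, -0.0], [-0.0, -0.001, -1.0]]
force: [-0.3, 0.1, -1.8]
grip_width: 0.0396
gripper_force: 40.4
time: 11.85
position: [0.3827, 0.1937, 0.0761]
orientation: [[0.165, 0.986, 0.001], [0.986, -0.165, 0.0], [0.0, 0.001, -1.0]]
force: [0.0, -0.7, -1.2]
grip_width: 0.04
gripper_force: 40.6
```

```bash
python3 -m creep '[[[0,0,-0.003,0,0,0],[0,0,-0.003,0,0,0]]]' && python3 -m creep '[[[0,0,0,0,0,0],[0,0,0,0,0,0],[0,0,0,0,0,0],[0,0,0,0,0,0],[0,0,0.08,0,0,0],[0,0,0.25,0,0,0],[0,0,0.42,0,0,0],[0,0,0.5,0,0,0]]]' -1 40 && python3 -m creep '[[[0.02,-0.1,0,0,0,0.045],[0.05,-0.24,0,0,0,0.09],[0.08,-0.38,0,0,0,0.135],[0.12,-0.52,0,0,0,0.18],[0.16,-0.66,0,0,0,0.225],[0.2,-0.7,0,0,0,0.25],[0.2,-0.7,0,0,0,0.25]]]' && python3 -m creep '[[[0.02,-0.1,0,0,0,0.045],[0.06,-0.24,0,0,0,0.09],[0.12,-0.38,0,0,0,0.135],[0.16,-0.45,0,0,0,0.18],[0.16,-0.45,0,0,0,0.225],[0.16,-0.45,0,0,0,0.25],[0.16,-0.45,0,0,0,0.25]]]'
python3 -c "
from h import *
save('side','e1',(130,100,330,250),3.5);save('top','e2',(110,150,370,320),3)"
```

```text
time: 12.05
position: [0.3827, 0.1938, 0.0752]
orientation: [[0.165, 0.986, 0.001], [0.986, -0.165, 0.0], [0.001, 0.001, -1.0]]
force: [0.6, -0.2, 0.1]
grip_width: 0.0397
gripper_force: 40.6
time: 12.85
position: [0.3832, 0.194, 0.203]
orientation: [[0.165, 0.986, 0.004], [0.986, -0.165, 0.001], [0.002, 0.004, -1.0]]
force: [0.5, 0.2, 0.1]
grip_width: 0.0857
gripper_force: 0.0
time: 13.55
position: [0.4332, 0.0171, 0.1998]
orientation: [[-0.58, 0.815, 0.0], [0.815, 0.58, -0.0], [-0.0, 0.0, -1.0]]
force: [-0.3, 0.4, 1.0]
grip_width: 0.085
gripper_force: 0.0
time: 14.25
position: [0.4721, -0.0931, 0.1996]
orientation: [[-0.986, 0.166, -0.001], [0.166, 0.986, 0.0], [0.001, 0.0, -1.0]]
force: [0.1, -1.0, -0.3]
grip_width: 0.0853
gripper_force: 0.0
```

View pics/e1.png

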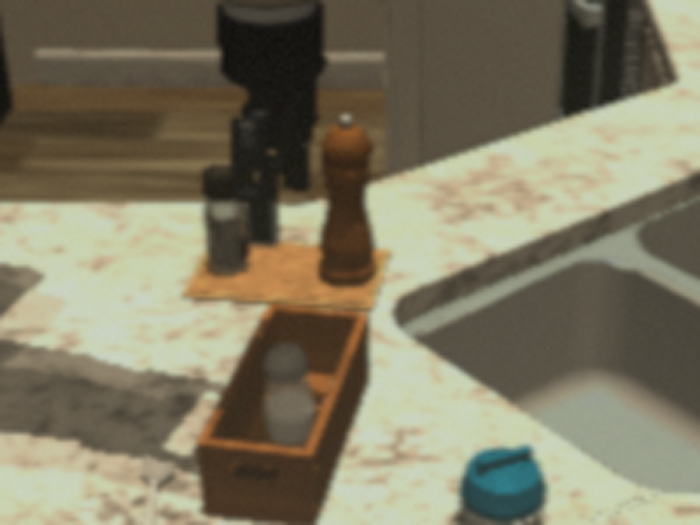

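View pics/e2.png

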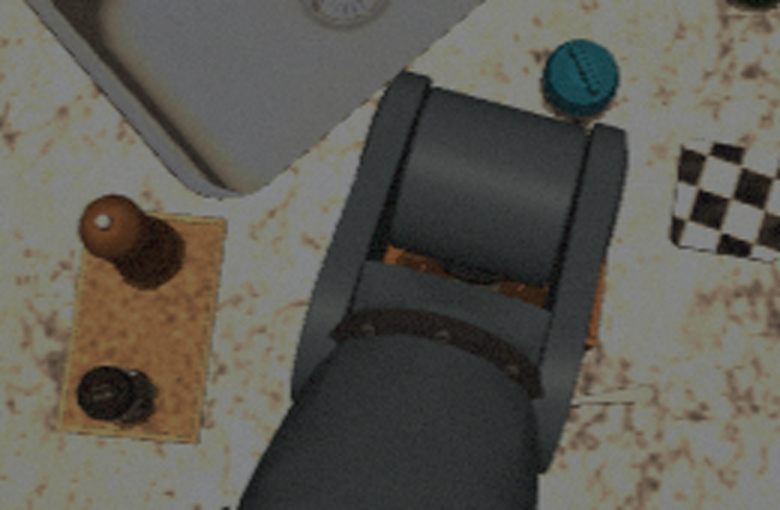

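Mill and jar both stand upright on the mat. The shaker cap is at side crop (286,352), about pixel (211.7,200.5), which agrees with x of about 0.472. I check the mat offsets next and go down along the caddy axis.

```bash
python3 - <<'E'
from h import *
for u,v,z in((144.3,224,.176),(144.7,279.3,.111)):
    p=ray('top',u,v,z)-[.4424,.1865];a=np.radians(-5.8);e=np.array([np.cos(a),np.sin(a)]);print(p+[.4424,.1865],'along',p@e,'across',p@[-e[1],e[0]])
print(robot.get_obs()['joints'].round(2))
E
python3 -m creep '[[[0.002,-0.004,-0.12,0,0,0],[0.002,-0.004,-0.26,0,0,0],[0.002,-0.004,-0.4,0,0,0],[0.002,-0.004,-0.5,0,0,0],[0.002,-0.004,-0.58,0,0,0],[0.002,-0.004,-0.63,0,0,0],[0.002,-0.004,-0.63,0,0,0]]]' -1 40 && python3 -m creep '[[[0,0,0,0,0,0],[0,0,0,0,0,0],[0,0,0,0,0,0],[0,0,0,0,0,0],[0,0,0,0,0,0],[0,0,0,0,0,0],[0,0,0,0,0,0],[0,0,0,0,0,0]]]' 1 30
```

```text
[0.50218079 0.18015718] along 0.06011573949659444 across -0.00026912717909381343
[0.38476279 0.19084831] along -0.05778156805723259 across -0.0014985572899204362
[-0.29  0.27  1.86  0.    1.02 -1.69]
time: 15.05
position: [0.4721, -0.0944, 0.0412]
orientation: [[-0.986, 0.167, -0.002], [0.167, 0.986, 0.001], [0.002, 0.0, -1.0]]
force: [0.1, -0.7, 0.2]
grip_width: 0.0855
gripper_force: 0.0
time: 15.85
position: [0.4735, -0.0951, 0.0433]
orientation: [[-0.986, 0.165, 0.002], [0.165, 0.986, -0.001], [-0.002, -0.0, -1.0]]
force: [-0.7, 0.4, 8.4]
grip_width: 0.0381
gripper_force: 29.5
```

```bash
python3 -m creep '[[[0,0,0.02,0,0,0],[0,0,0.06,0,0,0],[0,0,0.14,0,0,0],[0,0,0.26,0,0,0],[0,0,0.38,0,0,0],[0,0,0.48,0,0,0],[0,0,0.5,0,0,0],[0,0,0.5,0,0,0]]]'
python3 -c "
from h import *
save('side','f1',(130,100,330,250),3.5)"
```

```text
time: 16.65
position: [0.473, -0.0949, 0.168]
orientation: [[-0.986, 0.165, 0.002], [0.165, 0.986, -0.0], [-0.002, -0.0, -1.0]]
force: [0.7, 0.5, -1.3]
grip_width: 0.038
gripper_force: 29.9
```

View pics/f1.png

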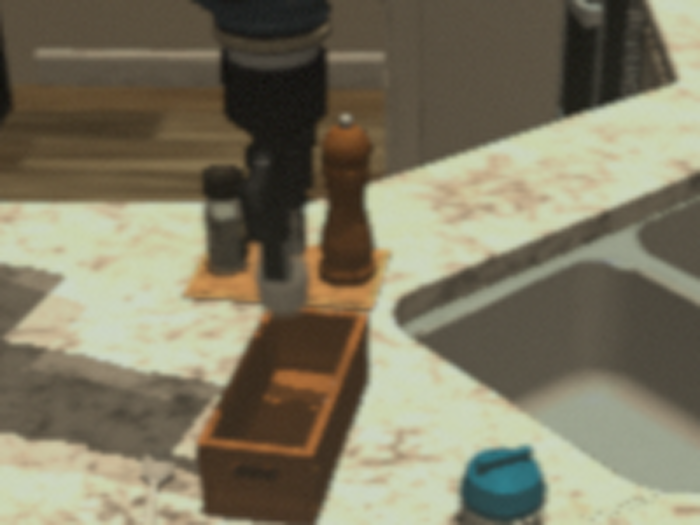

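The shaker hangs upright, its foot spanning crop columns 259–306, centred near 282.5 (pixel 210.7).

```bash
python3 -c "
from h import *
print(proj('side',[.473,-.095,.14]),proj('side',[.478,-.095,.14]),ray('top',354.2,217.0,.006))"
python3 -m creep '[[[0.02,-0.08,0,0,0,0],[0.06,-0.22,0,0,0,0],[0.1,-0.38,0,0,0,0],[0.15,-0.54,0,0,0,0],[0.2,-0.7,0,0,0,0],[0.24,-0.83,0,0,0,0],[0.252,-0.896,0,0,0,0],[0.252,-0.896,0,0,0,0]]]' && python3 -m creep '[[[0,0,-0.08,0,0,0],[0,0,-0.2,0,0,0],[0,0,-0.3,0,0,0],[0,0,-0.36,0,0,0],[0,0,-0.36,0,0,0],[0,0,-0.36,0,0,0]]]'
python3 -c "
from h import *
save('side','g1',(150,190,310,310),5);save('top','g2',(250,150,450,300),4)"
```

```text
(np.float64(211.46441365139023), np.float64(185.36872878790396)) (np.float64(213.30241348301513), np.float64(185.38882825107507)) [ 0.53621372 -0.31911467]
time: 17.5
position: [0.5352, -0.3204, 0.1651]
orientation: [[-0.986, 0.167, -0.002], [0.167, 0.986, 0.001], [0.002, 0.001, -1.0]]
force: [0.3, 1.2, -2.0]
grip_width: 0.038
gripper_force: 30.0
time: 18.1
position: [0.5361, -0.3186, 0.0777]
orientation: [[-0.986, 0.165, 0.0], [0.165, 0.986, -0.0], [-0.0, -0.0, -1.0]]
force: [-0.6, 0.1, -0.1]
grip_width: 0.0379
gripper_force: 30.0
```

View pics/g1.png

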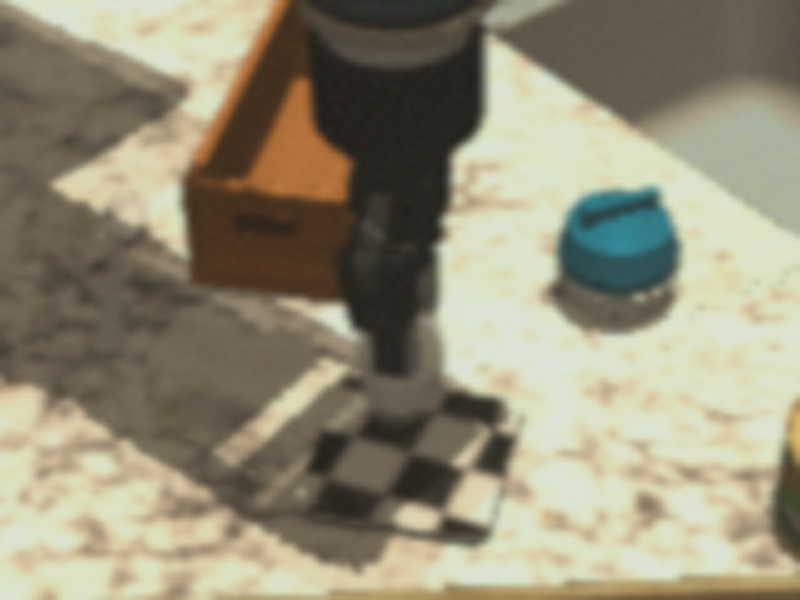

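The shaker, centred at crop column 403 (pixel 230.6), hangs over the coaster, whose centre is near crop (416,458).

```bash
python3 -c "
from h import *
print(proj('side',[.5362,-.3191,.05]),proj('side',[.5362,-.3191,.006]))"
python3 -m creep '[[[0,0,-0.06,0,0,0],[0,0,-0.11,0,0,0],[0,0,-0.13,0,0,0],[0,0,-0.138,0,0,0],[0,0,-0.142,0,0,0],[0,0,-0.142,0,0,0]]]'
```

```text
(np.float64(230.86864662487122), np.float64(267.38951251605545)) (np.float64(231.26040334654556), np.float64(280.99512972271225))
time: 18.8
position: [0.5361, -0.3189, 0.0421]
orientation: [[-0.986, 0.165, 0.0], [0.165, 0.986, -0.0], [-0.0, -0.0, -1.0]]
force: [0.3, -1.1, -1.7]
grip_width: 0.0377
gripper_force: 30.0
```

```bash
python3 -m creep '[[[0,0,-0.005,0,0,0],[0,0,-0.005,0,0,0],[0,0,-0.005,0,0,0]]]' && python3 -m creep '[[[0,0,0,0,0,0],[0,0,0,0,0,0],[0,0,0,0,0,0],[0,0,0,0,0,0],[0,0,0.08,0,0,0],[0,0,0.25,0,0,0],[0,0,0.42,0,0,0],[0,0,0.6,0,0,0]]]' -1 40 && python3 -m creep '[[[-0.03,0.15,0.05,0,0,-0.045],[-0.06,0.34,0.1,0,0,-0.09],[-0.1,0.53,0.1,0,0,-0.135],[-0.13,0.72,0.1,0,0,-0.18],[-0.16,0.9,0.1,0,0,-0.225],[-0.16,0.95,0.1,0,0,-0.25],[-0.16,0.95,0.1,0,0,-0.25]]]'
python3 - <<'E'
from h import *
im=cams.camera('top')[150:290,230:400];im2=cams.camera('side')[200:320,150:310]
a=cv2.resize(im,None,fx=3,fy=3,interpolation=cv2.INTER_CUBIC);b=cv2.resize(im2,(280,210))
o=np.zeros((420,795,3),np.uint8);o[:,:510]=a;o[:210,515:795]=b
cv2.imwrite('pics/h1.png',o[:,:,::-1])
E
```

```text
time: 19.1
position: [0.5366, -0.3191, 0.0419]
orientation: [[-0.986, 0.165, 0.002], [0.165, 0.986, -0.001], [-0.002, -0.001, -1.0]]
force: [-1.6, 2.8, 10.6]
grip_width: 0.0379
gripper_force: 31.9
time: 19.9
position: [0.5355, -0.3186, 0.1917]
orientation: [[-0.986, 0.165, -0.001], [0.165, 0.986, 0.001], [0.001, 0.0, -1.0]]
force: [0.8, -0.6, 0.5]
grip_width: 0.0849
gripper_force: 0.0
time: 20.6
position: [0.4957, -0.0797, 0.2158]
orientation: [[-0.582, 0.814, 0.0], [0.814, 0.582, 0.0], [-0.0, 0.0, -1.0]]
force: [-0.5, -0.2, -0.4]
grip_width: 0.0851
gripper_force: 0.0
```

View pics/h1.png

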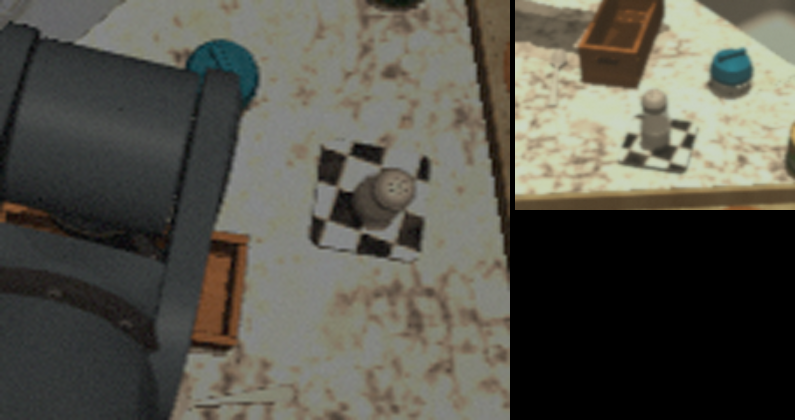

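The shaker stands upright on the coaster, cap at crop (394,187), i.e. pixel (361.3,212.3).

```bash
python3 -c "
from h import *
print(ray('top',361.3,212.3,.096))"
python3 -m creep '[[[-0.06,0.13,0,0,0,-0.045],[-0.12,0.3,0,0,0,-0.09],[-0.2,0.48,0,0,0,-0.135],[-0.3,0.64,0,0,0,-0.18],[-0.38,0.8,0,0,0,-0.225],[-0.45,0.9,0,0,0,-0.25],[-0.45,0.9,0,0,0,-0.25],[-0.45,0.9,0,0,0,-0.25]]]'
```

```text
[ 0.53288149 -0.31745742]
time: 21.5
position: [0.3839, 0.1434, 0.2157]
orientation: [[0.162, 0.987, 0.0], [0.987, -0.162, -0.0], [-0.0, 0.001, -1.0]]
force: [-0.0, -0.9, -0.2]
grip_width: 0.0854
gripper_force: 0.0
```

```bash
python3 -m creep '[[[-0.003,0.12,0,0,0,0],[-0.003,0.201,0,0,0,0],[-0.003,0.201,0,0,0,0],[-0.003,0.201,-0.14,0,0,0],[-0.003,0.201,-0.3,0,0,0],[-0.003,0.201,-0.4,0,0,0],[-0.003,0.201,-0.4,0,0,0],[-0.003,0.201,-0.4,0,0,0]]]'
```

```text
time: 22.3
position: [0.3835, 0.193, 0.116]
orientation: [[0.166, 0.986, -0.0], [0.986, -0.166, -0.0], [-0.0, -0.0, -1.0]]
force: [0.4, 0.3, 0.5]
grip_width: 0.0853
gripper_force: 0.0
```

Now down to 0.0752, grip, and lift.

```bash
python3 -m creep '[[[0,0.002,-0.08,0,0,0],[0,0.002,-0.14,0,0,0],[0,0.002,-0.163,0,0,0],[0,0.002,-0.163,0,0,0],[0,0.002,-0.163,0,0,0]]]' -1 40 && python3 -m creep '[[[0,0,0,0,0,0],[0,0,0,0,0,0],[0,0,0,0,0,0],[0,0,0,0,0,0],[0,0,0,0,0,0],[0,0,0,0,0,0],[0,0,0,0,0,0],[0,0,0,0,0,0]]]' 1 40 && python3 -m creep '[[[0,0,0.02,0,0,0],[0,0,0.06,0,0,0],[0,0,0.16,0,0,0],[0,0,0.28,0,0,0],[0,0,0.42,0,0,0],[0,0,0.5,0,0,0],[0,0,0.5,0,0,0],[0,0,0.5,0,0,0]]]'
```

```text
time: 22.8
position: [0.3834, 0.1945, 0.0759]
orientation: [[0.165, 0.986, 0.002], [0.986, -0.165, 0.001], [0.001, 0.001, -1.0]]
force: [0.2, -0.3, -0.0]
grip_width: 0.0849
gripper_force: 0.0
time: 23.6
position: [0.3826, 0.1945, 0.0752]
orientation: [[0.165, 0.986, 0.0], [0.986, -0.165, 0.0], [0.0, 0.0, -1.0]]
force: [-2.7, -0.8, 7.1]
grip_width: 0.0401
gripper_force: 39.3
time: 24.4
position: [0.3824, 0.1943, 0.1998]
orientation: [[0.165, 0.986, 0.0], [0.986, -0.165, 0.0], [0.0, 0.0, -1.0]]
force: [-0.8, -0.5, -0.8]
grip_width: 0.0396
gripper_force: 40.6
```

```bash
python3 -m creep '[[[0.02,-0.08,0,0,0,0],[0.05,-0.22,0,0,0,0],[0.09,-0.38,0,0,0,0],[0.13,-0.54,0,0,0,0],[0.16,-0.7,0,0,0,0],[0.2,-0.86,0,0,0,0],[0.226,-0.98,0,0,0,0]]]' && python3 -m creep '[[[0.03,-0.12,0,0,0,0],[0.06,-0.25,0,0,0,0],[0.09,-0.35,0,0,0,0],[0.1,-0.4,0,0,0,0],[0.1,-0.4,0,0,0,0],[0.1,-0.4,0,0,0,0],[0.1,-0.4,0,0,0,0]]]'
python3 -c "
from h import *
save('side','i1',(130,130,290,250),4)"
```

```text
time: 25.1
position: [0.4387, -0.0527, 0.1985]
orientation: [[0.166, 0.986, -0.002], [0.986, -0.166, 0.0], [-0.0, -0.002, -1.0]]
force: [-0.1, -0.1, -1.8]
grip_width: 0.0399
gripper_force: 40.5
time: 25.8
position: [0.4637, -0.1495, 0.1995]
orientation: [[0.164, 0.986, -0.001], [0.986, -0.164, 0.0], [0.0, -0.001, -1.0]]
force: [-0.2, -0.1, -0.9]
grip_width: 0.0399
gripper_force: 40.5
```

View pics/i1.png

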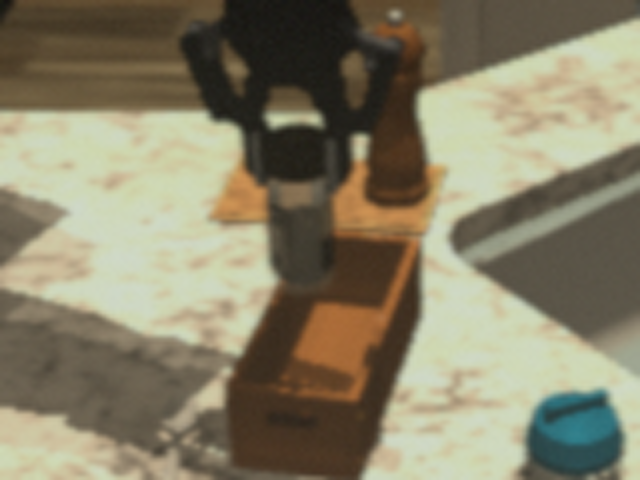

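The jar hangs upright over the near end of the caddy. I lower it.

```bash
python3 -m creep '[[[0,-0.004,-0.12,0,0,0],[0,-0.004,-0.24,0,0,0],[0,-0.004,-0.36,0,0,0],[0,-0.004,-0.43,0,0,0],[0,-0.004,-0.465,0,0,0],[0,-0.004,-0.482,0,0,0],[0,-0.004,-0.488,0,0,0],[0,-0.004,-0.488,0,0,0]]]' && python3 -m creep '[[[0,0,-0.003,0,0,0],[0,0,-0.003,0,0,0]]]'
```

```text
time: 26.65
position: [0.4645, -0.1516, 0.0784]
orientation: [[0.165, 0.986, 0.001], [0.986, -0.165, -0.0], [-0.0, 0.001, -1.0]]
force: [0.2, 0.1, -0.7]
grip_width: 0.0397
gripper_force: 40.6
time: 26.85
position: [0.4643, -0.1517, 0.0775]
orientation: [[0.165, 0.986, 0.001], [0.986, -0.165, -0.0], [-0.0, 0.001, -1.0]]
force: [-1.1, 0.5, -1.4]
grip_width: 0.0399
gripper_force: 40.6
```

```bash
python3 -m creep '[[[0,0,-0.003,0,0,0],[0,0,-0.003,0,0,0]]]' && python3 -m creep '[[[0,0,0,0,0,0],[0,0,0,0,0,0],[0,0,0,0,0,0],[0,0,0,0,0,0],[0,0,0.08,0,0,0],[0,0,0.25,0,0,0],[0,0,0.42,0,0,0],[0,0,0.6,0,0,0]]]' -1 40 && python3 -m creep '[[[0.02,0.15,0.05,0,0,0],[0.05,0.34,0.05,0,0,0],[0.08,0.53,0.05,0,0,0],[0.11,0.72,0.05,0,0,0],[0.14,0.9,0.05,0,0,0],[0.14,0.95,0.05,0,0,0]]]' && python3 -m creep '[[[0.01,0.15,0,0,0,0],[0.012,0.3,0,0,0,0],[0.012,0.377,0,0,0,0],[0.012,0.377,0,0,0,0],[0.012,0.377,0,0,0,0]]]'
```

```text
time: 27.05
position: [0.4644, -0.1518, 0.0772]
orientation: [[0.165, 0.986, 0.001], [0.986, -0.165, -0.0], [-0.0, 0.001, -1.0]]
force: [-2.9, -0.3, 9.9]
grip_width: 0.04
gripper_force: 41.9
time: 27.85
position: [0.4637, -0.1514, 0.2277]
orientation: [[0.165, 0.986, -0.001], [0.986, -0.165, 0.0], [0.0, -0.001, -1.0]]
force: [0.4, -0.2, 0.0]
grip_width: 0.0856
gripper_force: 0.0
time: 28.45
position: [0.4992, 0.0893, 0.2387]
orientation: [[0.162, 0.987, 0.0], [0.987, -0.162, 0.001], [0.001, 0.0, -1.0]]
force: [-1.1, -0.5, 0.5]
grip_width: 0.0851
gripper_force: 0.0
time: 28.95
position: [0.502, 0.1797, 0.2386]
orientation: [[0.165, 0.986, -0.0], [0.986, -0.165, -0.0], [-0.0, -0.0, -1.0]]
force: [0.6, -0.3, 0.6]
grip_width: 0.085
gripper_force: 0.0
```

Down to TCP z 0.1246 (-0.456), grip, and lift.

```bash
python3 -m creep '[[[0,0.001,-0.15,0,0,0],[0,0.001,-0.3,0,0,0],[0,0.001,-0.4,0,0,0],[0,0.001,-0.456,0,0,0],[0,0.001,-0.456,0,0,0],[0,0.001,-0.456,0,0,0]]]' -1 40 && python3 -m creep '[[[0,0,0,0,0,0],[0,0,0,0,0,0],[0,0,0,0,0,0],[0,0,0,0,0,0],[0,0,0,0,0,0],[0,0,0,0,0,0],[0,0,0,0,0,0],[0,0,0,0,0,0]]]' 1 40 && python3 -m creep '[[[0,0,0.06,0,0,0],[0,0,0.16,0,0,0],[0,0,0.28,0,0,0],[0,0,0.42,0,0,0],[0,0,0.45,0,0,0],[0,0,0.45,0,0,0]]]'
```

```text
time: 29.55
position: [0.5025, 0.1796, 0.1253]
orientation: [[0.166, 0.986, 0.0], [0.986, -0.166, -0.0], [0.0, 0.0, -1.0]]
force: [1.0, -0.1, 0.8]
grip_width: 0.0856
gripper_force: 0.0
time: 30.35
position: [0.5027, 0.1806, 0.126]
orientation: [[0.165, 0.986, 0.002], [0.986, -0.165, 0.001], [0.001, 0.002, -1.0]]
force: [-2.7, 0.1, 7.0]
grip_width: 0.0463
gripper_force: 40.5
time: 30.95
position: [0.5024, 0.1805, 0.2382]
orientation: [[0.165, 0.986, 0.002], [0.986, -0.165, 0.001], [0.001, 0.002, -1.0]]
force: [0.0, -0.1, -1.9]
grip_width: 0.0462
gripper_force: 41.5
```

```bash
python3 -m creep '[[[-0.01,-0.08,0,0,0,0],[-0.02,-0.22,0,0,0,0],[-0.04,-0.38,0,0,0,0],[-0.06,-0.54,0,0,0,0],[-0.08,-0.7,0,0,0,0],[-0.08,-0.82,0,0,0,0],[-0.08,-0.875,0,0,0,0],[-0.08,-0.875,0,0,0,0]]]' && python3 -m creep '[[[0,0,0,0,0,0],[0,0,-0.1,0,0,0],[0,0,-0.22,0,0,0],[0,0,-0.32,0,0,0],[0,0,-0.39,0,0,0],[0,0,-0.42,0,0,0],[0,0,-0.43,0,0,0],[0,0,-0.43,0,0,0]]]'
```

```text
time: 31.75
position: [0.4816, -0.0393, 0.2361]
orientation: [[0.167, 0.986, -0.002], [0.986, -0.167, 0.0], [-0.0, -0.002, -1.0]]
force: [0.2, 0.7, -2.4]
grip_width: 0.0453
gripper_force: 41.5
time: 32.55
position: [0.4824, -0.0379, 0.1301]
orientation: [[0.165, 0.986, 0.0], [0.986, -0.165, -0.0], [0.0, 0.0, -1.0]]
force: [-0.7, 0.2, -1.3]
grip_width: 0.0457
gripper_force: 41.6
```

```bash
python3 -m creep '[[[0,0,-0.004,0,0,0],[0,0,-0.008,0,0,0],[0,0,-0.01,0,0,0],[0,0,-0.01,0,0,0]]]'
```

```text
time: 32.95
position: [0.4825, -0.0384, 0.128]
orientation: [[0.165, 0.986, 0.001], [0.986, -0.165, -0.0], [-0.0, 0.001, -1.0]]
force: [-1.3, 0.1, 3.8]
grip_width: 0.0461
gripper_force: 42.0
```

It touches the floor at the expected height. I release, rise and retreat up and back toward the start.

```bash
python3 -m creep '[[[0,0,0,0,0,0],[0,0,0,0,0,0],[0,0,0,0,0,0],[0,0,0,0,0,0],[0,0,0.08,0,0,0],[0,0,0.25,0,0,0],[0,0,0.42,0,0,0],[0,0,0.6,0,0,0]]]' -1 40 && python3 -m creep '[[[-0.02,0.12,0.1,0,0,0],[-0.04,0.3,0.1,0,0,0],[-0.06,0.5,0.1,0,0,0],[-0.08,0.7,0.1,0,0,0],[-0.1,0.9,0.1,0,0,0],[-0.1,0.98,0.1,0,0,0],[-0.1,0.98,0.1,0,0,0],[-0.1,0.98,0.1,0,0,0]]]'
python3 - <<'E'
from h import *
im=cams.camera('top')[150:290,210:400];im2=cams.camera('side')[150:320,150:310]
a=cv2.resize(im,None,fx=2.6,fy=2.6,interpolation=cv2.INTER_CUBIC);b=cv2.resize(im2,None,fx=1.8,fy=1.8)
o=np.zeros((364,494+288,3),np.uint8);o[:,:494]=a;o[:b.shape[0],494:]=b
cv2.imwrite('pics/j1.png',o[:,:,::-1])
E
```

```text
time: 33.75
position: [0.4816, -0.0383, 0.2787]
orientation: [[0.165, 0.986, -0.001], [0.986, -0.165, 0.0], [0.0, -0.001, -1.0]]
force: [0.7, -0.5, 0.4]
grip_width: 0.0855
gripper_force: 0.0
time: 34.55
position: [0.457, 0.2065, 0.3021]
orientation: [[0.164, 0.986, -0.0], [0.986, -0.164, -0.0], [-0.0, -0.0, -1.0]]
force: [-0.0, 0.7, 0.0]
grip_width: 0.0852
gripper_force: 0.0
```

View pics/j1.png

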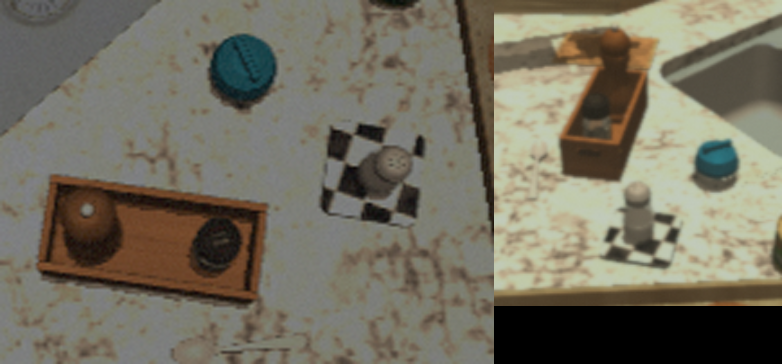

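Everything stands upright. The knob is at pixel (243.5,230.8) against (243.8,230.7) at the start, the jar cap is at (293.8,242.3) against (293,242), and the shaker is in the middle of the coaster.

```bash
python3 -c "
from cell import workorder
print(workorder.close_job())"
```

```text
the job is handed in; nothing more can be done
None
```

I handed the job in at about 35 s of the 115 s allowed: the last pictures show the shaker upright about 4 mm from the coaster's centre and the mill and jar upright within about 2 mm of their starting spots in the caddy; the hand-in returned no verdict.

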